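# Reset the preload slide on the lab test stand

### The job

The sprung preload slide on the sloping face of the test stand is locked at too short a setting: loosen its black clamp knob (anticlockwise), draw the carriage out by that knob against its return spring until the red pointer lines up with the green marker, not the orange one, and tighten the knob clockwise until it turns no further, so that the carriage stays there by itself. Keep hold of the knob while the clamp is loose, so that the carriage never snaps back, and do not disturb the loose things around the stand.

Things in the scene. Friction and masses are not known exactly. Their poses are not given: they have to be found in the camera images.
- stand: grey test stand, fixed, 175 x 320 mm; origin: centre of its underside; x from its low front to its high back, y along the slide, z up. Its face slopes 30 degrees: outward normal (-0.5, 0, 0.866) in this frame, face centre 80 mm above the origin. On the face: steel spring housing at y = 63 to 151 mm, 62 mm wide, 34 mm high; stop block at y = -93 to -107 mm, 26 mm high
- guide: the steel guide bar of the slide, 30 mm wide, along the stand's y, fixed on the face; origin on the face at its centre, z = the face's normal, y along the slide. The clamp shoe inside the carriage presses on it
- carriage: aluminium carriage on the guide, 56 mm across, 50 mm along the slide, top 34 mm off the face, joined by a yellow blade to the spring; origin on the face under its centre, x up the slope, y along the slide, z = face normal. Home is at stand y = 35 mm; it slides out to -y, at most 90 mm; the spring pulls it to +y with 3.5 to 10 N. It starts locked 8 to 20 mm out
- knob_grip (a point): grip point of the round black clamp knob, on its axis (the face normal), 62 mm off the face; 36 mm across, from 46 to 74 mm off the face. Clockwise, looking at the face, tightens. About 0.7 to 1.1 rad anticlockwise frees it; from free some 2 rad clockwise (over one grasp) to the solid end stop: fully tight. 0.6 rad past first bite already holds. Torque: 0.3 Nm turning, over 0.5 at the stop
- pointer (a point): tip of the red pointer on the uphill side of the carriage, level with the carriage's centre along the slide, 46 mm uphill of the face's centre line and 6 mm off the face
- green_clip: the green marker clip, fixed on the uphill edge of the white scale: a 4 mm wide tongue and a 13 x 16 mm head, 14 mm high off the face. The frame is like the stand's, shifted along y: its origin's y is the middle of the tongue
- green_clip_tip (a point): tip of the green clip's tongue, where the pointer's tip passes
- orange_clip: the like orange marker clip, not to be used; sometimes nearer and sometimes farther out than the green one
- amber_bottle: bystander: amber bottle, 56 mm across, 105 mm high; origin under its centre
- white_jar: bystander: white jar with blue lid, 52 mm across, 50 mm high; origin under its centre
- steel_dish: bystander: steel dish, 70 mm across, 28 mm high; origin under its centre
- screwdriver: bystander: screwdriver, 160 mm long, lying; origin under its middle
- brass_weight: bystander: brass weight, 32 mm across, 48 mm high; origin under its centre
- sample_tray: bystander: grey divided tray, 70 x 110 x 22 mm; origin under its centre

How it is judged (in metres and radians):
On the way, in this order (a step that is already met when the one before it is completed fails the run):
1. the clamp is loosened (shoe force below 8 N) before the carriage is drawn out (contact force between carriage and guide below 8 N), for 0.2 s.
2. the pointer has been brought to the green marker (within 4 mm) (y of pointer in the frame of green_clip between -0.004 and 0.004 m), for 0.2 s.
At the end, for the whole second after the job is handed in: the red pointer stands within 4 mm of the middle of the green clip along the slide, the carriage is at rest, and the clamp presses on the guide with more than 38 N (about 50 N when fully tight), that is, the knob is within about half a radian of its end stop (all of step 2 and contact force between carriage and guide above 38 N and linear speed of carriage below 0.004 m/s); the robot touches nothing.
It fails at once if the carriage snaps (faster than 0.25 m/s) (linear speed of carriage above 0.25 m/s).
It fails at once if a bystander is moved by more than 20 mm or knocked over (distance of any of amber_bottle, white_jar, steel_dish, screwdriver, brass_weight, sample_tray from where it was at the start of the episode above 0.02 m or angle between any of amber_bottle, white_jar, steel_dish, brass_weight, sample_tray's own z axis and vertical above 0.5 rad).
It also fails if it takes over 61 s, if anything falls off the work surface, if the arm or the gripper's body presses on something with over 40 N, if the wrist force passes 120 N, or if a joint passes its speed limit or range.

### The arm

A 6-joint arm with a two-finger parallel gripper is mounted at the origin on the work surface. World frame = base frame: x ahead of the robot, y to its left, z up, the work surface at z = 0. Lengths are in mm, angles in degrees, forces in N, time in s.
With the tool pointing down it reaches from about 325 to 850 mm from the base axis. Payload 4.4 kg.
Tool frame: the origin (TCP) lies midway between the tips of the shut fingers; the grasp point (between the pads) lies 19 mm behind it; z points along the fingers, y is the direction in which the jaws open and shut (so a half turn about z gives the same grasp; the last joint's range is limited). The gripper opens to 94 mm and grips with 3 to 60 N. Pads are 16 mm wide; open, the fingers measure 119 mm over their backs; the gripper's body (75 mm by 177 mm) begins 78 mm behind the grasp point.
Start: joints at [54.402, 11.837, 88.321, -0, 79.842, -8.623], TCP at [260.829, 512.441, 205.447] pointing down, gripper open.
Joint ranges: [-156.59, 156.59], [-49.26, 127.26], [12.9, 141.05], [-63.56, 243.56], [4.71, 150.69], [-161.64, 161.64]. Speed limits (degrees/s): [159.86, 159.86, 180, 180, 180, 180].

### API

Orientations are given as [roll, pitch, yaw] about the fixed x, y, z axes, in that order (R = Rz(yaw) Ry(pitch) Rx(roll)).
In Python, from station import ctrl, inverse_kinematics, telemetry, eyes, job gives the robot as it stands. The module is installed in compiled form; this text tells all that it offers. Calls block until the motion is done:
- ctrl.move_ptp(position, orientation): joint-space move of the TCP to a pose.
- ctrl.move_linear(position, speed=150, frame=None, contact_N=None): straight line of the TCP; frame=None keeps the orientation; speed is the mean speed in mm/s. With contact_N (N) it stops when the force on the tool has changed by that much, and returns True; else False.
- ctrl.goto_joints(angles): joint-space move.
- ctrl.command_gripper(opening, effort=None): finger opening in mm; effort is the grip in N (None keeps the last); returns when the fingers have stopped.
- ctrl.hold(seconds).
- inverse_kinematics(position, orientation): joint angles nearest the present ones, or None.
- telemetry.get_state(): the state.
- eyes.capture(name): name is "scene" or "top" or "wrist"; returns (picture, depth): 400x640x3 uint8, red, green, blue; 400x640 float32, mm along the optical axis (not along the pixel's ray), 0 where there is no reading.
- eyes.get_calibration(name): a dict with "vertical_fov" (degrees; the focal length in pixels is half the picture's height over the tangent of half this angle, whatever the lens; pixels are square), "cx", "cy" (the principal point, pixels), "D" ([k1, k2, p1, p2, k3] as OpenCV has them; the pictures are not rectified), "extrinsics" (4x4, takes a point from world to camera coordinates). Camera axes: x right, y down, z forward; pixel columns grow to the right and rows downward; lengths in mm; the calibration is good to about 2 mm. A picture is of the moment at which its call begins: read the wrist's pose just before it. get_calibration takes no time and is no camera call; for the wrist camera it gives the pose at the moment of the call.
A pose or a line that the arm cannot do raises ctrl.IKError and nothing moves.
- job.close_job(): hands the job in, once; it reports no verdict.
The state is a dict: "clock": time; "joint_pos": joint angles; "joint_vel": joint speeds; "effort": joint torques, N m; "position": TCP position; "tool_rot": TCP orientation; "force": force on the tool from outside, world axes, zero at the start; "wrist_torque": the same for the moment, N m; "finger_gap": finger opening in mm.
Only numpy, scipy, OpenCV 4.12 (cv2) and the standard library are available. Lean on these libraries where they do the work, as an engineer would, in place of code of your own. Each camera call takes 0.05 s, during which the arm holds its last target. There are 200 camera calls.

## Working session

There is one attempt and no reset: what is moved stays moved. The work goes in short steps, each a Python script; the robot and the scene stay as the last script left them, time stands still between calls to the robot, and variables do not carry over. Pictures are saved under pics/ and viewed, about 8 in all and at most 12, crops included, and the job is handed in when it is done.

```bash
mkdir -p pics
cat > h.py <<'E'
import numpy as np, cv2
from station import ctrl, inverse_kinematics, telemetry, eyes, job
def cal(n):
    c=eyes.get_calibration(n); f=200/np.tan(np.radians(c["vertical_fov"])/2)
    K=np.array([[f,0,c["cx"]],[0,f,c["cy"]],[0,0,1]]); return K,np.array(c["D"],float),np.array(c["extrinsics"])
def pts(n_or_cal,uv,depth):
    K,D,E=cal(n_or_cal) if isinstance(n_or_cal,str) else n_or_cal
    uv=np.array(uv,float).reshape(-1,2); n=cv2.undistortPoints(uv.reshape(-1,1,2),K,D).reshape(-1,2)
    p=np.c_[n,np.ones(len(n))]*np.array(depth).reshape(-1,1)
    return (p-E[:3,3])@E[:3,:3]
def plane(c,uv,p0,nrm):
    K,D,E=c; o=-E[:3,:3].T@E[:3,3]
    d=pts(c,uv,np.ones(len(np.array(uv).reshape(-1,2))))-o
    return o+d*(((np.array(p0)-o)@nrm)/(d@nrm))[:,None]
def save(n,im): cv2.imwrite("pics/"+n+".png",im[:,:,::-1])
E
python3 - <<'E'
from h import *
for n in("scene","top"):
    im,d=eyes.capture(n); save(n,im); np.savez(n,im=im,d=d)
    K,D,E=cal(n); print(n,K[0,0],D,-E[:3,:3].T@E[:3,3])
print(telemetry.get_state())
E
```

```text
scene 361.7687227065252 [-0.0494716  0.         0.         0.         0.       ] [ 728.07186725 -371.14231105  679.00524683]
top 511.9999769592626 [-0.15725267  0.          0.          0.          0.        ] [ 405.19703147   43.37074829 1194.37974337]
{'clock': 0.1, 'joint_pos': array([ 5.44015709e+01,  1.18778955e+01,  8.83952099e+01, -8.27820359e-04,
        7.98422343e+01, -8.62180136e+00]), 'joint_vel': array([ 0.08132914, -0.11241431, -0.18345472,  0.06420286, -0.07328239,
       -0.0396049 ]), 'effort': array([-4.66924830e-04, -3.71864247e+01, -2.82294399e+01,  7.01031508e-02,
        3.11359798e-02, -5.78781669e-05]), 'position': array([260.41376496, 511.83916696, 204.43313066]), 'tool_rot': array([-1.79885842e+02, -1.64853928e-02,  1.53023503e+02]), 'force': array([ 0.50378382,  0.10316693, -0.04066727]), 'wrist_torque': array([ 0.03285109, -0.01896549,  0.04713329]), 'finger_gap': 94.03595756262037}
```

View pics/top.png

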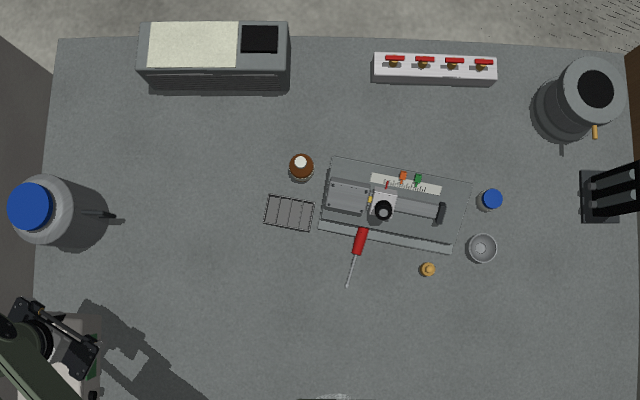

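View pics/scene.png

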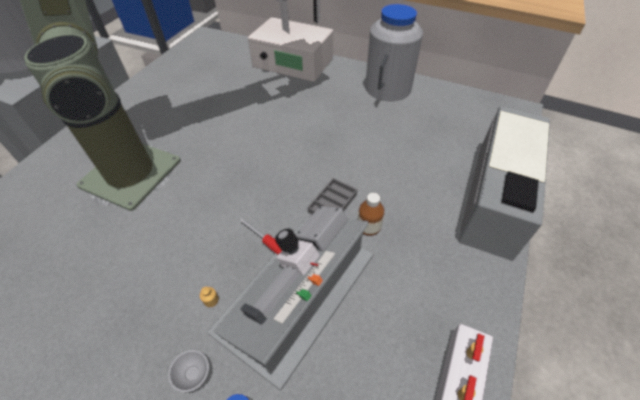

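The top view shows the stand with its low side toward the robot and yawed about -13°. The knob is near (383,211), orange clip near (403,175), green clip near (418,178) and red pointer near (387,184). In the scene view the pointer is near (314,265), orange near (316,279) and green near (305,294), none of them occluded.

Run:
```python
from h import *
z=np.load("top.npz"); im,d=z["im"],z["d"]
c=cal("top")
hsv=cv2.cvtColor(im,cv2.COLOR_RGB2HSV)
def blob(lo,hi,box):
    x0,y0,x1,y1=box; m=np.zeros(d.shape,np.uint8); m[y0:y1,x0:x1]=cv2.inRange(hsv,lo,hi)[y0:y1,x0:x1]
    v,u=np.nonzero(m); return u,v
for n,lo,hi,box in [("knob",(0,0,0),(180,255,40),(365,195,402,228)),("green",(45,100,60),(85,255,255),(405,165,435,190)),("orange",(5,150,120),(18,255,255),(392,165,412,185)),("red",(0,150,60),(4,255,255),(375,175,395,195))]:
    u,v=blob(lo,hi,box); dd=d[v,u]; P=pts(c,np.c_[u,v],dd); print(n,len(u),np.median(np.c_[u,v],0),np.median(P,0), P.min(0),P.max(0))
# face plane fit: points in the stand footprint
v,u=np.mgrid[160:250,315:475]; P=pts(c,np.c_[u.ravel(),v.ravel()],d[160:250,315:475].ravel())
# white scale: yaw
u,v=blob((0,0,190),(180,40,255),(365,165,450,200)); Q=pts(c,np.c_[u,v],d[v,u]); Q=Q[(Q[:,2]>60)]
r=cv2.minAreaRect(Q[:,:2].astype(np.float32)); print("scale",r,cv2.boxPoints(r).tolist(),np.median(Q,0))
n=np.array([-.5,0,.866]); 
for yaw in range(-18,-7,1):
    a=np.radians(yaw);R=np.array([[np.cos(a),-np.sin(a),0],[np.sin(a),np.cos(a),0],[0,0,1]])
    h=P@(R@n); hh,e=np.histogram(h,bins=np.arange(h.min(),h.max(),2)); print(yaw,hh.max(),e[hh.argmax()])
```

```text
knob 203 [383. 208.] [524.80225703 -82.47206811 143.91953505] [405.19703147 -99.79861165  56.7348366 ] [ 541.60898704   43.37074829 1194.37974337]
green 59 [417. 178.] [ 592.62819848 -158.8959655   125.22343449] [ 578.97244694 -165.84716412  106.05482868] [ 604.81147802 -153.58975567  131.92156134]
orange 54 [402. 175.] [ 598.52993656 -125.97279367  125.1631258 ] [ 583.98119255 -133.42354814  110.32530334] [ 609.13411423 -121.36474826  131.78378861]
red 10 [386.  184.5] [580.99652817 -94.4908272  103.71247509] [574.78708904 -95.98246433  92.06493934] [587.79681489 -93.18244969 110.27243219]
scale ((560.543212890625, -84.57980346679688), (32.548377990722656, 0.787353515625), 80.07601165771484) [[557.3507080078125, -100.54264068603516], [558.126220703125, -100.67833709716797], [563.7357177734375, -68.6169662475586], [562.960205078125, -68.48126983642578]] [559.99389119 -87.89026333 121.37751955]
-18 735 -218.8206729610297
-17 770 -217.90287213998107
-16 862 -216.87418674758715
-15 959 -215.73493013138352
-14 1147 -212.48544931997168
-13 1363 -213.12612491731085
-12 1763 -211.66116798832377
-11 2047 -212.12444077608808
-10 2009 -210.47935537764897
-9 1979 -210.86704249098614
-8 1618 -209.27180030924723
```

```bash
cat >> h.py <<'E'
from scipy.spatial.transform import Rotation as Ro
YAW=np.radians(-10.2)
Rs=Ro.from_euler('z',YAW).as_matrix()
N=Rs@[-.5,0,np.sqrt(.75)]; YS=Rs@[0,1,0]; XS=np.cross(YS,N)   # slope frame
F=np.c_[XS,YS,N]
def rot(tw):  # tool z=-N, tool y = XS at tw=0, twist tw deg about +N (anticlockwise positive)
    B=np.c_[np.cross(XS,-N),XS,-N]
    return Ro.from_rotvec(np.radians(tw)*N).as_matrix()@B
def rpy(R): return Ro.from_matrix(R).as_euler('xyz',degrees=True)
E
python3 - <<'E'
from h import *
g=np.array([525,-82,144])-12*N
K,D,E=cal("wrist"); s=telemetry.get_state(); T=Ro.from_euler('xyz',s["tool_rot"],degrees=True).as_matrix()
o=-E[:3,:3].T@E[:3,3]; print("cam in tool",T.T@(o-s["position"]),"\n",(E[:3,:3]@T).T,K[0,0])
for off in (0,-70,): 
  for tw in range(-180,180,30):
    q=inverse_kinematics(g+YS*off-19*N,rpy(rot(tw))); print(off,tw,None if q is None else np.round(q))
for tw in (-90,0,90): print(inverse_kinematics(g+120*N,rpy(rot(tw))))
E
```

```text
cam in tool [  71.22960908    0.47274487 -179.06222607] 
 [[ 6.23268991e-05 -9.69141737e-01 -2.46504138e-01]
 [ 9.99999879e-01 -5.96416759e-05  4.87327027e-04]
 [-4.86990882e-04 -2.46504139e-01  9.69141616e-01]] 319.907089108166
0 -180 [-22.  -3. 122.  11.  32. 161.]
0 -150 [-22.  -3. 122.  11.  32. 131.]
0 -120 [-22.  -3. 122.  11.  32. 101.]
0 -90 [-22.  -3. 122.  11.  32.  71.]
0 -60 [-22.  -3. 122.  11.  32.  41.]
0 -30 [-22.  -3. 122.  11.  32.  11.]
0 0 [-22.  -3. 122.  11.  32. -19.]
0 30 [-22.  -3. 122.  11.  32. -49.]
0 60 [-22.  -3. 122.  11.  32. -79.]
0 90 [ -22.   -3.  122.   11.   32. -109.]
0 120 [ -22.   -3.  122.   11.   32. -139.]
0 150 None
-70 -180 [-32.  -3. 122.  19.  34. 145.]
-70 -150 [-32.  -3. 122.  19.  34. 115.]
-70 -120 [-32.  -3. 122.  19.  34.  85.]
-70 -90 [-32.  -3. 122.  19.  34.  55.]
-70 -60 [-32.  -3. 122.  19.  34.  25.]
-70 -30 [-32.  -3. 122.  19.  34.  -5.]
-70 0 [-32.  -3. 122.  19.  34. -35.]
-70 30 [-32.  -3. 122.  19.  34. -65.]
-70 60 [-32.  -3. 122.  19.  34. -95.]
-70 90 [ -32.   -3.  122.   19.   34. -125.]
-70 120 [ -32.   -3.  122.   19.   34. -155.]
-70 150 None
[-24.23831086 -24.27475587 122.41605563   8.7434297   52.92784341
  72.48496052]
[-24.23831086 -24.27475587 122.41605563   8.7434297   52.92784341
 -17.51503948]
[ -24.23831086  -24.27475587  122.41605563    8.7434297    52.92784341
 -107.51503948]
```

Run:
```python
from h import *
g=np.array([525,-82,144])-12*N
ctrl.move_ptp(g+100*N-25*YS,rpy(rot(20))); ctrl.hold(.3)
c=cal("wrist"); im,d=eyes.capture("wrist"); save("w1",im); np.savez("w1",im=im,d=d,K=c[0],D=c[1],E=c[2]); print(telemetry.get_state()["clock"],telemetry.get_state()["force"])
```

```text
2.75 [ 0.11443214 -0.40114308  0.79353548]
```

View pics/w1.png

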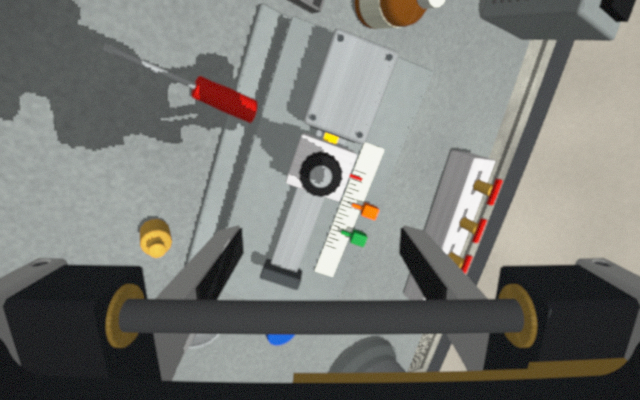

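The wrist view shows the knob centre at about (321,174), pointer at (356,178), orange tongue at (356,208), green tongue at (343,232), and the white scale running between them.

```bash
cat >> h.py <<'E'
def mask(im,lo,hi,box):
    hsv=cv2.cvtColor(im,cv2.COLOR_RGB2HSV); x0,y0,x1,y1=box; m=np.zeros(im.shape[:2],np.uint8)
    m[y0:y1,x0:x1]=cv2.inRange(hsv,lo,hi)[y0:y1,x0:x1]; v,u=np.nonzero(m); return u,v
E
python3 - <<'E'
from h import *
z=np.load("w1.npz"); im,d=z["im"],z["d"]; c=(z["K"],z["D"],z["E"])
def P(u,v): 
    k=d[v,u]>0; return pts(c,np.c_[u,v][k],d[v,u][k])
# scale = white
u,v=mask(im,(0,0,200),(180,40,255),(312,140,386,280)); k=(u-321)*.5+(v-174)*0>0
u2,v2=mask(im,(0,0,200),(180,40,255),(312,190,352,280)); S=P(u2,v2)
print("scale h",np.percentile(S@N,[10,50,90]))
# guess face plane from scale patch and bare face; fit
v3,u3=np.mgrid[60:130,400:425]; B=P(u3.ravel(),v3.ravel())
A=P(*[a.ravel() for a in np.mgrid[352:380,270:300]]) if 0 else None
v4,u4=np.mgrid[75:110,330:365]; H=P(u4.ravel(),v4.ravel())
for n,Q in(("scale",S),("face?",B),("housing",H)):
    m=Q.mean(0); w=np.linalg.svd(Q-m)[2][2]; w*=np.sign(w[2]); print(n,len(Q),(Q@N).mean(),(Q@N).std(),F.T@w)
hf=np.median(H@N)-34; print("hface from housing",hf, "from scale",np.median(S@N))
u,v=mask(im,(0,0,0),(180,255,60),(295,148,348,200)); kn=P(u,v); top=kn@N; print("knob top h",np.percentile(top,[50,90])-hf)
(uc,vc),r=cv2.minEnclosingCircle(np.c_[u,v].astype(np.float32)); print("circle",uc,vc,r)
h=hf
kg=plane(c,[[uc,vc]],N*(h+74),N)[0]; print("knob top in F",F.T@kg-[0,0,h], kg)
kk=kn[top>h+66]; print("depth knob",np.median(kk,0)@F,(kk@F).min(0),(kk@F).max(0))
for n,lo,hi,box,ht in [("green",(45,100,50),(85,255,255),(335,225,372,250),10),("orange",(5,150,100),(18,255,255),(345,198,385,222),10),("red",(0,140,60),(4,255,255),(345,170,368,186),6)]:
    u,v=mask(im,lo,hi,box); Q=plane(c,np.c_[u,v],N*(h+ht),N)@F
    print(n,len(u),np.median(Q,0),Q.min(0),Q.max(0)); 
    if n!="red":
        t=Q[:,0]<Q[:,0].min()+6; print("  tongue",Q[t].mean(0),t.sum())
# yaw via clip tongues / scale rect
Q=plane(c,np.c_[u2,v2],N*h,N)@F; r=cv2.minAreaRect(Q[:,:2].astype(np.float32)); print(r)
E
```

```text
scale h [-209.35063025 -208.34670241 -207.08222074]
scale 1424 -206.08658115054698 8.411004831433997 [0.71517022 0.01208038 0.69884592]
face? 1746 -241.06459272584186 63.46595722209223 [0.87849577 0.33159287 0.34393509]
housing 1218 -175.89718010490398 0.7554618571762183 [-7.63139103e-04 -6.46235317e-03  9.99978828e-01]
hface from housing -209.91414378111892 from scale -208.34670240583733
knob top h [73.74598614 74.71140425]
circle 320.0 173.5 21.52334213256836
knob top in F [522.57844889  12.43925906  74.        ] [514.49953301 -79.93406646 143.58412319]
depth knob [ 521.28412021   14.60495673 -136.28276851] [ 506.13552946   -5.79152246 -143.81035125] [ 539.74823848   29.17247827 -133.8278945 ]
green 243 [ 587.59347923  -50.00464517 -199.91414378] [ 568.9541068   -58.05500104 -199.91414378] [ 598.12483616  -42.54806989 -199.91414378]
  tongue [ 572.07792165  -49.3360352  -199.91414378] 20
orange 243 [ 587.65134419  -17.6195998  -199.91414378] [ 569.08713897  -25.15152417 -199.91414378] [ 598.04570764  -10.54815275 -199.91414378]
  tongue [ 572.17380953  -17.29507874 -199.91414378] 18
red 33 [ 562.11365069   10.66429519 -203.91414378] [ 556.42151235    9.13427718 -203.91414378] [ 567.82565429   12.19076206 -203.91414378]
((565.869140625, -57.869483947753906), (31.756704330444336, 104.34034729003906), 11.09775447845459)
```

Run:
```python
from h import *
hf=-209.5
def st(): 
    s=telemetry.get_state(); print(round(s["clock"],2),"F",np.round(F.T@s["force"],1),"T",np.round(F.T@s["wrist_torque"],2),"gap",round(s["finger_gap"],1),"p",np.round(F.T@s["position"],1))
p=lambda h:F@np.array([522.3,12,hf+h])
ctrl.command_gripper(65,10)
ctrl.move_linear(p(100),speed=150); st()
print(ctrl.move_linear(p(43.5),speed=50,contact_N=8)); ctrl.hold(.2); st()
ctrl.command_gripper(20,10); ctrl.hold(.3); st()
ctrl.command_gripper(20,60); ctrl.hold(.3); st()
```

```text
3.96 F [0.2 0.6 0.6] T [-0.08  0.24  0.02] gap 65.3 p [ 522.5   12.1 -109.4]
False
5.44 F [0.6 0.2 0. ] T [-0.09  0.31  0.08] gap 65.0 p [ 522.6   12.  -165.7]
6.3 F [ 0.8  1.1 -1.3] T [0.18 0.02 0.03] gap 35.9 p [ 522.6   12.1 -166. ]
6.82 F [ 1.7  2.3 -2.5] T [ 0.35 -0.18 -0.  ] gap 35.2 p [ 522.6   12.  -165.9]
```

```bash
cat >> h.py <<'E'
hf=-209.5
def st(tag=""):
    s=telemetry.get_state(); print(tag,round(s["clock"],2),"F",np.round(F.T@s["force"],1),"T",np.round(F.T@s["wrist_torque"],2),"gap",round(s["finger_gap"],1),"p",np.round(F.T@s["position"],1))
    return s
def P(y,h=43.5): return F@np.array([522.3,y,hf+h])
E
python3 - <<'E'
from h import *
for a in (5,15,25,35,42,49,56,63,68):
    ctrl.move_ptp(P(12),rpy(rot(20+a))); ctrl.hold(.1); st(a)
E
```

```text
5 7.17 F [ 1.6  2.5 -0.9] T [ 0.31 -0.1   0.26] gap 35.1 p [ 522.5   12.  -166. ]
15 7.56 F [0.9 0.6 0.5] T [0.01 0.05 0.26] gap 34.8 p [ 522.1   11.9 -166. ]
25 7.95 F [-1.4 -1.8  3.3] T [-0.38  0.43  0.2 ] gap 35.4 p [ 521.9   11.8 -166. ]
35 8.34 F [-1.2  2.2  6.1] T [0.21 0.42 0.22] gap 35.0 p [ 521.6   12.4 -166.1]
42 8.69 F [-2.1  2.6  5.8] T [0.47 0.56 0.26] gap 35.3 p [ 521.5   12.6 -166.1]
49 9.04 F [-2.6  3.7  6.6] T [0.64 0.55 0.28] gap 35.1 p [ 521.4   12.8 -166.1]
56 9.39 F [-2.6  4.1  6.9] T [0.69 0.53 0.29] gap 35.0 p [ 521.2   13.  -166.1]
63 9.74 F [-2.2  4.   6.4] T [0.76 0.55 0.25] gap 35.0 p [ 521.2   13.  -166.1]
68 10.09 F [-2.7  3.   6.2] T [0.76 0.52 0.12] gap 35.3 p [ 521.2   13.  -166.1]
```

Run:
```python
from h import *
ctrl.hold(.3); st("pre")
print(ctrl.move_linear(P(2),speed=20,contact_N=14)); ctrl.hold(.2); st("-10")
im,d=eyes.capture("scene"); 
o=cv2.resize(im[220:330,230:390],None,fx=5,fy=5,interpolation=cv2.INTER_NEAREST); save("s1",o); np.savez("s1",im=im,d=d)
```

```text
pre 10.39 F [-2.9  3.8  6.1] T [0.74 0.6  0.21] gap 35.4 p [ 521.2   13.  -166.1]
False
-10 11.24 F [-1.2  5.   6.9] T [0.71 0.5  0.21] gap 34.8 p [ 521.2    3.  -166.1]
```

View pics/s1.png

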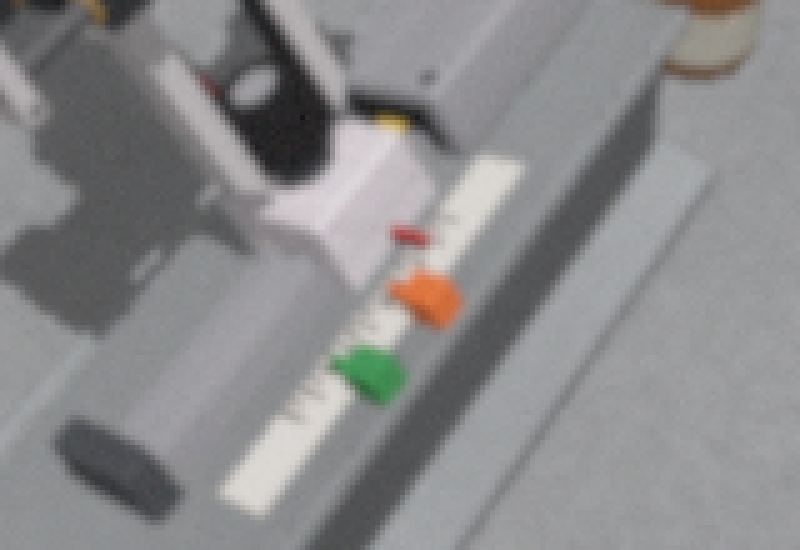

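The crop shows the carriage moving with the knob. The red pointer is now just inboard of the orange clip, green is farther out, and all three are clear in the scene camera.

```bash
cat >> h.py <<'E'
def meas(cam="scene"):
    im,d=eyes.capture(cam); c=cal(cam); hsv=cv2.cvtColor(im,cv2.COLOR_RGB2HSV); out={}
    for n,lo,hi,y in [("green",(45,90,40),(85,255,255),(-62,-38)),("orange",(5,150,100),(18,255,255),(-30,-5)),("red",(0,110,50),(4,255,255),(-70,30))]:
        v,u=np.nonzero(cv2.inRange(hsv,lo,hi)|(cv2.inRange(hsv,(174,110,50),(180,255,255)) if n=="red" else 0))
        Q=plane(c,np.c_[u,v],N*(hf+6),N)@F
        k=(Q[:,0]>550)&(Q[:,0]<605)&(Q[:,1]>y[0])&(Q[:,1]<y[1]); Q=Q[k]
        if not len(Q): out[n]=None; continue
        if n!="red": Q=Q[Q[:,0]<Q[:,0].min()+6]
        out[n]=(np.round(Q[:,:2].mean(0),1).tolist(),np.round(np.ptp(Q[:,1]),1),len(Q))
    print(cam,out); return im
E
python3 - <<'E'
from h import *
ctrl.hold(.1); meas()
ctrl.move_linear(P(-40),speed=30,contact_N=16); ctrl.hold(.2); st(); meas(); im=meas()
save("s2",cv2.resize(im[220:330,230:390],None,fx=5,fy=5,interpolation=cv2.INTER_NEAREST))
save("w2",eyes.capture("wrist")[0])
E
```

```text
scene {'green': ([574.8, -50.8], np.float64(6.9), 8), 'orange': ([576.6, -18.2], np.float64(9.6), 10), 'red': ([561.0, 2.1], np.float64(2.8), 10)}
 13.19 F [-0.1  6.7  3.9] T [1.27 0.29 0.23] gap 35.3 p [ 521.3  -38.1 -166.2]
scene {'green': ([574.8, -50.8], np.float64(6.9), 8), 'orange': ([576.9, -18.2], np.float64(9.6), 9), 'red': ([561.2, -38.7], np.float64(3.0), 8)}
scene {'green': ([574.5, -51.2], np.float64(7.6), 9), 'orange': ([576.9, -18.2], np.float64(9.6), 9), 'red': ([561.2, -38.7], np.float64(3.0), 8)}
```

View pics/s2.png

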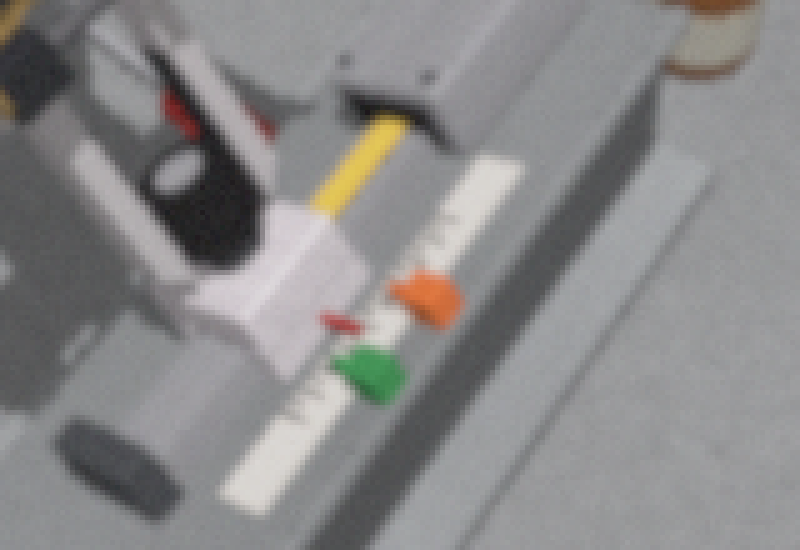

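The pointer is between orange and green, about 12 mm short of green. Next I draw it the rest of the way.

Run:
```python
from h import *
ctrl.move_linear(P(-51.7),speed=20,contact_N=16); ctrl.hold(.3); st(); im=meas()
save("s3",cv2.resize(im[260:320,270:350],None,fx=9,fy=9,interpolation=cv2.INTER_CUBIC))
```

```text
14.38 F [-0.4  8.   4.6] T [1.35 0.2  0.13] gap 34.8 p [ 521.4  -49.5 -166.2]
scene {'green': ([574.8, -50.8], np.float64(6.9), 8), 'orange': ([576.9, -18.2], np.float64(9.6), 9), 'red': ([560.4, -50.0], np.float64(3.0), 7)}
```

View pics/s3.png

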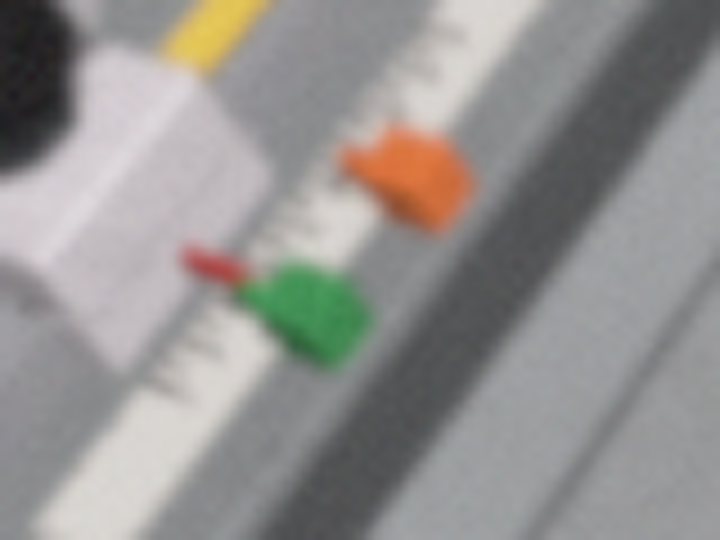

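The pointer's tip meets the green tongue. I now tighten in steps, watching the torque about the knob axis.

Run:
```python
from h import *
tw=88; 
while tw>-80:
    tw-=12 if tw>0 else 6
    ctrl.move_ptp(P(-51.7),rpy(rot(tw))); ctrl.hold(.1); s=st(tw); t=(F.T@s["wrist_torque"])[2]
    if t<-.55: break
meas()
```

```text
76 14.84 F [0.  7.5 5.3] T [ 1.41  0.16 -0.24] gap 35.4 p [ 521.4  -49.4 -166.2]
64 15.26 F [-0.7  8.5  4.4] T [ 1.45  0.07 -0.26] gap 35.4 p [ 521.6  -49.4 -166.2]
52 15.68 F [2.  9.9 3.6] T [ 1.72 -0.   -0.25] gap 35.1 p [ 521.8  -49.  -166.1]
40 16.09 F [ 2.5 11.8  2.4] T [ 1.95 -0.19 -0.17] gap 35.1 p [ 522.1  -48.8 -166.1]
28 16.51 F [ 2.4 11.2  1.5] T [ 2.18 -0.39 -0.22] gap 35.0 p [ 522.5  -48.6 -166.1]
16 16.93 F [ 4.5 13.2  1.8] T [ 2.25 -0.53 -0.18] gap 35.0 p [ 522.9  -48.5 -166. ]
4 17.34 F [ 5.8 13.5 -1.5] T [ 2.41 -0.64 -0.18] gap 35.1 p [ 523.4  -48.4 -166. ]
-8 17.76 F [ 6.  14.4 -3.1] T [ 2.47 -0.88 -0.14] gap 35.0 p [ 523.8  -48.5 -166. ]
-14 18.11 F [ 5.6 13.  -3.8] T [ 2.53 -0.89 -0.1 ] gap 35.1 p [ 524.   -48.5 -165.9]
-20 18.46 F [ 7.  14.6 -4.6] T [ 2.47 -0.94 -0.13] gap 35.2 p [ 524.2  -48.6 -165.9]
-26 18.81 F [ 8.  13.  -4.5] T [ 2.49 -0.97 -0.11] gap 34.5 p [ 524.5  -48.7 -165.9]
-32 19.16 F [ 8.  13.6 -5.9] T [ 2.48 -1.06 -0.08] gap 35.2 p [ 524.6  -48.8 -165.9]
-38 19.51 F [ 8.4 13.2 -6.3] T [ 2.46 -1.1  -0.09] gap 35.0 p [ 524.8  -48.9 -165.9]
-44 19.86 F [ 8.6 13.4 -6.7] T [ 2.44 -1.16 -0.05] gap 35.1 p [ 525.   -49.  -165.9]
-50 20.21 F [ 5.2  9.2 -1.2] T [ 1.59 -0.6   0.17] gap 34.9 p [ 524.2  -49.9 -165.8]
-56 20.56 F [2.4 7.  0.2] T [ 1.1  -0.09  0.79] gap 35.1 p [ 523.3  -50.6 -165.9]
-62 20.91 F [-1.4  2.8  6.7] T [0.42 0.68 0.82] gap 35.4 p [ 521.7  -51.2 -166. ]
-68 21.26 F [-5.8 -0.5 13. ] T [-0.05  1.32  0.92] gap 35.1 p [ 520.   -51.4 -166.1]
-74 21.61 F [-7.7 -1.  14.5] T [-0.12  1.73  0.47] gap 35.2 p [ 519.   -51.3 -166.2]
-80 21.96 F [-6.2  1.6 11.2] T [0.19 1.36 0.49] gap 35.3 p [ 519.5  -50.8 -166.3]
scene {'green': ([574.8, -50.8], np.float64(6.9), 8), 'orange': ([576.9, -18.2], np.float64(9.6), 9), 'red': ([559.1, -50.6], np.float64(3.0), 8)}
```

Around -50° the torque jumped, and beyond that the pads slipped, which is consistent with the end stop. Before letting go, I check that the clamp really carries the spring by easing the tool back to see whether the carriage resists.

Run:
```python
from h import *
s=st(); print("J6 eff",s["effort"][5])
r=rpy(rot(-80))
for y in (-50.5,-49.5,-48.8):
    ctrl.move_ptp(P(y),r); ctrl.hold(.2); s=st(y); print("J6 eff",s["effort"][5]); im=meas()
```

```text
22.01 F [-5.9  1.1 10.8] T [0.24 1.37 0.51] gap 35.6 p [ 519.5  -50.8 -166.3]
J6 eff 0.4763537272810936
-50.5 22.46 F [-6.2 -2.8 11.1] T [-0.42  1.5   0.5 ] gap 35.0 p [ 519.6  -50.6 -166.2]
J6 eff 0.5061511136591434
scene {'green': ([574.5, -51.2], np.float64(7.6), 9), 'orange': ([576.9, -18.2], np.float64(9.6), 9), 'red': ([560.1, -50.3], np.float64(2.3), 8)}
-49.5 22.96 F [-7.2 -5.5 10.7] T [-0.95  1.71  0.51] gap 35.1 p [ 519.6  -50.5 -166.2]
J6 eff 0.48564836382865906
scene {'green': ([576.0, -50.9], np.float64(8.6), 11), 'orange': ([576.6, -18.2], np.float64(9.6), 10), 'red': ([560.3, -50.1], np.float64(3.0), 9)}
-48.8 23.46 F [-7.8 -7.1 12. ] T [-1.32  1.83  0.46] gap 35.0 p [ 519.6  -50.4 -166.3]
J6 eff 0.4622192122042179
scene {'green': ([574.8, -50.8], np.float64(6.9), 8), 'orange': ([576.9, -18.2], np.float64(9.6), 9), 'red': ([560.1, -50.3], np.float64(2.3), 6)}
```

The clamp holds: the carriage did not move under the spring plus a 7 N push. I release, then regrip with a fresh angle and turn clockwise again to confirm the end stop.

Run:
```python
from h import *
r=rpy(rot(-80))
ctrl.move_ptp(F@np.array([521.5,-50.3,hf+43.5]),r); ctrl.hold(.2); st()
ctrl.command_gripper(60,10); ctrl.hold(.2); s=st("open"); print(s["effort"][5]); meas()
ctrl.move_ptp(P(-50,43.5),rpy(rot(-20))); ctrl.hold(.2); s=st("free"); print(s["effort"][5])
ctrl.command_gripper(20,60); ctrl.hold(.2); s=st("grip"); print(s["effort"][5])
for tw in range(-25,-66,-5):
    ctrl.move_ptp(P(-50),rpy(rot(tw))); ctrl.hold(.1); s=st(tw); print("   J6",round(s["effort"][5],2),round(s["joint_pos"][5],1))
meas()
```

```text
23.96 F [-5.8 -1.9  8. ] T [-0.41  1.31  0.46] gap 35.2 p [ 519.5  -50.6 -166.2]
open 24.75 F [ 0.  -0.   1.1] T [-0.02  0.37 -0.01] gap 59.6 p [ 521.5  -50.3 -166. ]
0.01498174387961626
scene {'green': ([574.8, -50.8], np.float64(6.9), 8), 'orange': ([576.6, -18.2], np.float64(9.6), 10), 'red': ([559.1, -50.6], np.float64(3.0), 8)}
free 25.98 F [ 0.3 -0.5 -0.8] T [-0.02  0.3   0.04] gap 59.7 p [ 522.3  -50.  -166. ]
0.041238219710066915
grip 26.7 F [ 4.3 -0.5 -4.7] T [-0.21 -0.25  0.01] gap 35.1 p [ 523.4  -50.5 -165.8]
0.0313193688634783
-25 27.05 F [ 3.6 -0.6 -3.3] T [-0.29 -0.44 -0.08] gap 35.4 p [ 523.4  -50.4 -165.8]
   J6 -0.1 -9.4
-30 27.4 F [ 5.   1.4 -4.3] T [ 0.25 -0.65  0.85] gap 34.8 p [ 523.6  -49.9 -165.7]
   J6 0.89 -4.6
-35 27.75 F [ 7.2  2.6 -3. ] T [ 0.45 -0.73  0.85] gap 35.2 p [ 523.8  -49.7 -165.6]
   J6 0.84 0.4
-40 28.1 F [5.  0.6 1.2] T [ 0.03 -0.54  0.76] gap 35.2 p [ 523.4  -50.1 -165.6]
   J6 0.76 5.4
-45 28.45 F [ 2.1 -1.4  5.2] T [-0.27 -0.25  0.61] gap 34.9 p [ 523.   -50.5 -165.6]
   J6 0.65 10.5
-50 28.8 F [ 2.1 -2.   7.3] T [-0.48  0.01  0.53] gap 35.5 p [ 522.6  -50.7 -165.6]
   J6 0.54 15.5
-55 29.15 F [ 3.8 -0.6  5.1] T [-0.17 -0.12  0.77] gap 34.9 p [ 522.9  -50.5 -165.5]
   J6 0.76 20.5
-60 29.5 F [ 2.6 -1.7  7.1] T [-0.43  0.07  0.68] gap 35.0 p [ 522.3  -50.6 -165.6]
   J6 0.63 25.5
-65 29.85 F [ 2.3 -0.7  5.5] T [-0.13 -0.16  0.63] gap 35.4 p [ 522.6  -50.4 -165.6]
   J6 0.62 30.5
scene {'green': ([574.8, -50.8], np.float64(6.9), 8), 'orange': ([576.9, -18.2], np.float64(9.6), 9), 'red': ([559.1, -50.6], np.float64(3.0), 8)}
```

Turning again met the solid stop within 5–10° (0.85 Nm, then the pads slipped), so the knob is fully tight. Next I release, retreat and check.

Run:
```python
from h import *
ctrl.command_gripper(65,10); ctrl.hold(.1); st("open")
ctrl.move_linear(P(-50,130),speed=120); ctrl.hold(.3); s=st("up"); meas()
c=cal("wrist"); im,d=eyes.capture("wrist"); save("w3",im)
im=meas(); save("s4",cv2.resize(im[180:380,180:420],None,fx=3,fy=3,interpolation=cv2.INTER_CUBIC)); meas("wrist"); meas("top")
```

```text
open 30.65 F [-1.  -0.1 -0. ] T [-0.1   0.32  0.04] gap 65.1 p [ 522.3  -50.  -166. ]
up 31.82 F [ 1.2  0.4 -0.9] T [-0.    0.37  0.06] gap 65.0 p [521.8 -49.9 -80. ]
scene {'green': ([574.8, -50.8], np.float64(6.9), 8), 'orange': ([576.6, -18.2], np.float64(9.6), 10), 'red': ([559.1, -50.6], np.float64(3.0), 8)}
scene {'green': ([574.8, -50.8], np.float64(6.9), 8), 'orange': ([576.9, -18.2], np.float64(9.6), 9), 'red': ([559.8, -50.5], np.float64(3.0), 9)}
wrist {'green': ([573.5, -50.9], np.float64(3.8), 26), 'orange': ([573.3, -18.5], np.float64(2.9), 21), 'red': ([559.9, -49.2], np.float64(3.6), 71)}
top {'green': ([574.4, -52.0], np.float64(3.2), 6), 'orange': ([573.8, -19.2], np.float64(2.6), 5), 'red': ([560.0, -50.2], np.float64(3.2), 13)}
```

View pics/w3.png

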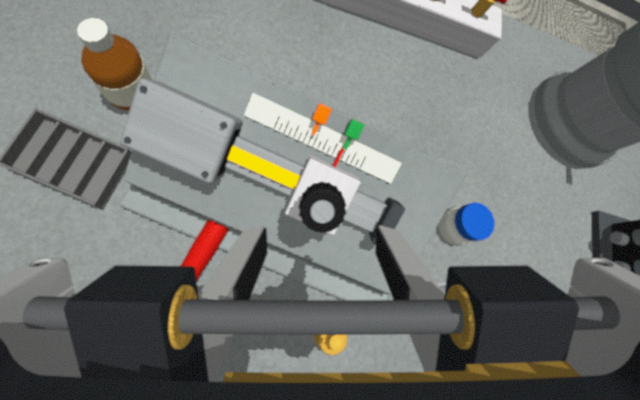

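View pics/s4.png

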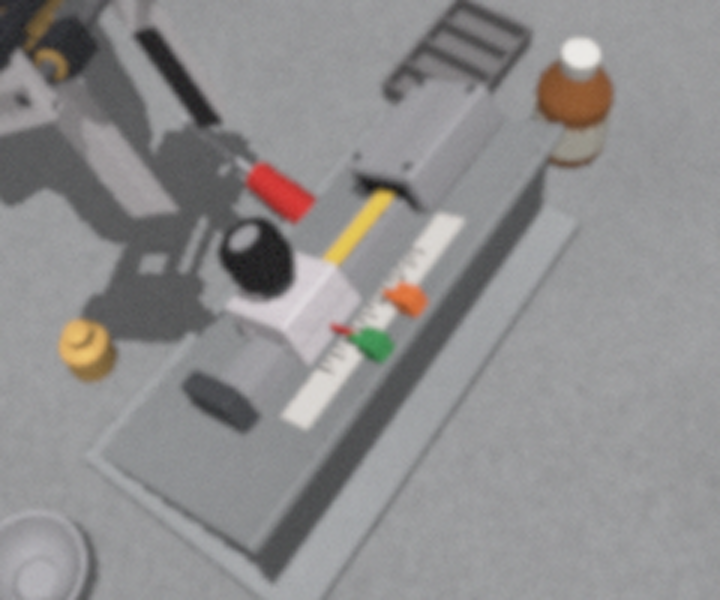

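Both views show the pointer in line with the green tongue and the gripper clear. The wrist view has the pointer at (338,158) and the tongue at (346,145). The offset reads 0.3 to 1.8 mm across the three cameras, and the bystanders look undisturbed.

```bash
python3 -c "
from h import *
job.close_job()"
```

```text
the job is handed in; nothing more can be done
```

The slide is reset: the red pointer stands at the green marker, the knob is tight against its end stop, and the job was handed in at about 32 s of the 61 s allowed. No verdict was reported.

**What I did:** I gripped the knob and turned it 68° anticlockwise until the carriage came free. I drew it out about 62 mm past the orange marker while keeping hold of the knob. I then turned it clockwise until the pads slipped at the stop. After that I let go, took a fresh grip and turned clockwise again.

**Last checks:**
- **Tightness:** on the second turn the knob met the stop within 10° at about 0.85 Nm, so it is fully tight. I did not measure the clamp force itself.
- **Holding:** before release, the clamp held the carriage against the spring plus a 7 N push. After release the pointer stayed put to within 0.1 mm in the scene camera.
- **Alignment:** the pointer is 0.3 mm from the green tongue in the scene camera, and 1.7 and 1.8 mm from it in the wrist and top cameras. They disagree by about 1.5 mm, but all are within the 4 mm limit.
- **Surroundings:** the gripper is clear of the stand. The bystanders in the last two pictures looked undisturbed by eye; I did not measure them.

**Unexplained:** the wrist torque readings while loosening and first tightening had the opposite sign to what I expected. That is why I relied on the hold test and the second grip instead.

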